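Switch on the load platform and poise the check weight over its pan

ROBOT

A 6-joint arm with a two-finger parallel gripper is mounted at the origin on a cart in front of the work surface, level with it; the furniture and walls round the work are solid. World frame = base frame: x ahead of the robot, y to its left, z up, the work surface at z = 0. Lengths are in m, angles in degrees, forces in N, time in s.
With the tool pointing down it reaches from about 0.375 to 0.9 m from the base axis. Payload 3.1 kg.
Tool frame: the origin (TCP) lies midway between the tips of the shut fingers; the grasp point (between the pads) lies 19 mm behind it; z points along the fingers, y is the line along which they close (so a half turn about z gives the same grasp; the last joint's range is limited). The gripper opens to 87 mm and grips with 3 to 60 N. Pads are 19 mm wide; open, the fingers measure 117 mm over their backs; the gripper's body (75 mm by 190 mm) begins 51 mm behind the grasp point.
Start: joints at [-75.544, 30.224, 82.088, -0, 67.689, -10.227], TCP at [0.261, -0.568, 0.223] pointing down, gripper open.
Joint ranges: [-176.69, 176.69], [-43.24, 126.21], [12.49, 139.97], [-82, 262], [0, 151.66], [-163.58, 163.58]. Speed limits (degrees/s): [159.86, 159.86, 180, 180, 180, 180].

INTERFACE

Orientations are given as [roll, pitch, yaw] about the fixed x, y, z axes, in that order (R = Rz(yaw) Ry(pitch) Rx(roll)).
In Python, from cell import r, eyes gives the robot as it stands.
- The arm moves only by the tool move_arm, never from a script. Its argument "moves" is a list that holds one entry, the list of rows, each a list of 4 numbers: the shift along the tool's x, y, z each as a share of 50 mm, from -1 to 1, then the turn about the tool's z as a share of 5 degrees, from -1 to 1. In form: [[[x, y, z, yaw], ...]]. A call has 1 to 5 rows; each row shifts and turns the commanded pose from where the row before left it, along the tool's axes as they then stand; what a row does not reach is not made up. A row lasts 1/10 s, in which the tool goes at most 50 mm and 8.59 degrees, less where a joint would pass 70% of its speed; a pose out of reach is approached as far as the arm can. A call with a number of a shift or a turn outside -1 to 1 is refused whole. A call with a gripper value outside its range is refused whole. "jaw" is the opening, from -1 (shut) to 1 (fully open), set as the call begins (left out, the last holds). The fingers move at their own pace and stop on an object; "grip_force" is the grip in N (left out, the last holds). Time passes only in rows, so rows that do not move let the fingers close. It gives the time, the measured TCP pose, the force, the opening and the grip force at its end, in the units of the state.
- r.state(): the state, without advancing time (a new reading comes with each control period).
- eyes.snapshot(name): name is "side" or "top"; returns the picture (384x512x3 uint8, red, green, blue); there is no depth.
- eyes.camera_params(name): a dict with "fx", "fy", "cx", "cy" (pixels), "T" (4x4, takes a point from camera to world coordinates). Camera axes: x right, y down, z forward; pixel columns grow to the right and rows downward; lengths in m; the calibration is good to about 2 mm. A picture is of the moment at which its call begins. camera_params takes no time and is no camera call.
- r.finish_job(): hands the job in; it is judged then, once.
The state is a dict: "time_s": time; "q": joint angles; "dq": joint speeds; "tau": joint torques, N m; "tcp_pos": TCP position; "orientation": TCP orientation; "ft_force": force on the tool from outside, world axes, zero at the start; "moment": the same for the moment, N m; "gripper_width": opening from 0.0 (shut) to 1.0 (fully open); "finger_force": force on a finger pad.
Only numpy, scipy, OpenCV 4.12 (cv2) and the standard library are available. Lean on these libraries where they do the work, as an engineer would, in place of code of your own. Each camera call takes 0.05 s, during which the arm holds its last target. There are 200 camera calls.

TASK

Switch the load platform on by throwing the toggle on the grey switch box over to its far side; then pick up the largest of the three check weights, lift it clear above the height of the sample jars, carry it across and in over the draught collar, and finish still holding it in the gripper, upright and still, about 1 cm above the pan and centred over the engraved ring, ready to be set down after I have read the zero. The platform, collar and pan must not be touched at any time, and the other weights and the jars stay where they are.

Things in the scene. Friction and masses are not known exactly. Their poses are not given: they have to be found in the camera images.
- pan (a point): Centre of the top of the load platform's pan, z up. Fixed to the bench: round white housing 160 mm across with an upright aluminium draught collar, 158 mm outside, 150 mm inside, rim 70 mm above the bench, open above. Inside it a flat round steel pan, 100 mm across, its top 45 mm above the bench, with an engraved ring 42 mm across; this point is the ring's middle.
- switch_box: Grey switch box, fixed, 90 (x) x 70 (y) x 47 mm high; origin at the centre of its underside, on the bench. Its x axis points away from the robot within 0.4 rad, z up. A steel bat toggle stands on the middle of its top: hinge along the box's y axis, 50 mm straight above the origin; bat 62 mm long from the hinge, 8 mm thick at the foot, 15 mm near its end.
- toggle (a joint): Toggle angle: 0 = off, leaning 0.5 rad from upright to the box's -x side (to the robot); 1.0 = on, leaning 0.5 rad to the +x side (away from the robot). Weighted bat, works over centre: resists with under 1.5 N at its end up to upright (0.5), then falls to the other stop by itself and stays.
- toggle_tip (a point): Point on the toggle's centre line near its round end, 55 mm from the hinge; 98 mm above the bench in both off and on.
- weight_large: Largest of three cream check weights of one shape (round body, neck, knob): 35 mm across, 39 mm tall, 160 to 250 g, side upright to over half height. Origin at the centre of its underside, z up. The three stand upright in any order, centres at least 65 mm apart, on a flat black rubber mat, 150 x 150 x 3 mm, fixed to the bench: undersides 3 mm above the bench.
- weight_medium: Middle check weight, 27 mm across, 31 mm tall, about 100 g, same shape; origin at the centre of its underside. Leave it.
- weight_small: Smallest check weight, 22 mm across, 24 mm tall, about 50 g, same shape; origin at the centre of its underside. Leave it.
- sample_jar_1: Screw-cap sample jar (nearest the robot), 54 mm across, 70 mm tall, loose, origin at the centre of its underside; one of three standing in a row between the weights and the load platform. Leave it.
- sample_jar_2: Screw-cap sample jar (middle of the row), 54 mm across, 70 mm tall, loose, origin at the centre of its underside; one of three standing in a row between the weights and the load platform. Leave it.
- sample_jar_3: Screw-cap sample jar (farthest), 54 mm across, 70 mm tall, loose, origin at the centre of its underside; one of three standing in a row between the weights and the load platform. Leave it.

How it is judged (in metres and radians):
On the way, in this order (a step that is already met when the one before it is completed fails the run):
1. the toggle is thrown to on while the large weight still stands on the mat (value of joint toggle above 0.85 rad and height (world z) of weight_large below 0.02 m), for 0.2 s.
2. the large weight is held in the fingers, lifted above the height of the jars, the toggle still on (value of joint toggle above 0.85 rad and height (world z) of weight_large above 0.072 m and contact force between weight_large and the fingers above 0.5 N), for 0.1 s.
At the end, for the whole second after the job is handed in: Toggle on (over 0.85 rad); large weight held by the fingers, upright within 0.12 rad, under 10 mm/s, its underside 4 to 18 mm above the pan and within 8 mm of its centre, not touching the platform; the other weights and jars upright, within 12 mm of where they were (value of joint toggle above 0.85 rad and horizontal distance between weight_large and pan below 0.008 m and z of weight_large in the frame of pan between 0.004 and 0.018 m and angle between weight_large's own z axis and vertical below 0.12 rad and linear speed of weight_large below 0.01 m/s and contact force between weight_large and the fingers above 0.5 N and contact force between weight_large and platform below 0.05 N and distance of each of weight_medium, weight_small, sample_jar_1, sample_jar_2, sample_jar_3 from where it was at the start of the episode below 0.012 m and angle between each of weight_medium, weight_small, sample_jar_1, sample_jar_2, sample_jar_3's own z axis and vertical below 0.15 rad); the arm keeps its last pose, push and grip.
It fails at once if anything touches the load platform, its collar or its pan (contact force between platform and anything else above 0.3 N).
It fails at once if another weight or a jar is shifted by more than 12 mm or tipped (not (distance of each of weight_medium, weight_small, sample_jar_1, sample_jar_2, sample_jar_3 from where it was at the start of the episode below 0.012 m and angle between each of weight_medium, weight_small, sample_jar_1, sample_jar_2, sample_jar_3's own z axis and vertical below 0.15 rad)).
It also fails if it takes over 54 s, if anything falls off the work surface, if the arm or the gripper's body presses on something with over 40 N, if the wrist force passes 120 N, or if a joint passes its speed limit or range.

## Working session

There is one attempt and no reset: what is moved stays moved. The work goes in short steps, Python scripts to look and compute and a tool call to move; the robot and the scene stay as the last step left them, time stands still between calls to the robot, and variables do not carry over. Pictures are saved under pics/ and viewed, at most 10 in all, crops included, and the job is handed in when it is done.

Besides the shell and the picture viewer there is one more tool, called after "Call:" as name(argument=value, ...), one argument or row to a line, values as JSON. move_arm: Moves the arm, as the interface text tells. Shift numbers are shares of 50 mm and turn numbers shares of 5 degrees, none past 1 either way. Its arguments: {"type":"object","properties":{"moves":{"type":"array","items":{"type":"array","items":{"type":"array","items":{"type":"number","minimum":-1,"maximum":1}}}},"jaw":{"type":"number"},"grip_force":{"type":"number"}},"required":["moves"]}

```bash
mkdir -p pics; cat > h.py <<'E'
from cell import r, eyes
import numpy as np, cv2
def snap(n,f):
    im=np.array(eyes.snapshot(n)); cv2.imwrite('pics/'+f,im[...,::-1]); return im
def ray(n,u,v):
    p=eyes.camera_params(n);T=np.array(p["T"])
    d=T[:3,:3]@np.array([(u-p["cx"])/p["fx"],(v-p["cy"])/p["fy"],1]);return T[:3,3],d/np.linalg.norm(d)
def plane(n,u,v,z):
    o,d=ray(n,u,v);return o+d*(z-o[2])/d[2]
def proj(n,P):
    p=eyes.camera_params(n);T=np.linalg.inv(np.array(p["T"]));c=T[:3,:3]@np.array(P)+T[:3,3]
    return c[0]/c[2]*p["fx"]+p["cx"],c[1]/c[2]*p["fy"]+p["cy"]
def tri(a,b):
    (o1,d1),(o2,d2)=a,b
    s=np.linalg.lstsq(np.c_[d1,-d2],o2-o1,rcond=None)[0]
    A,B=o1+d1*s[0],o2+d2*s[1];return (A+B)/2,np.linalg.norm(A-B)
E
python3 - <<'E'
from h import *
np.set_printoptions(precision=4,suppress=True)
for n in("top","side"):
    snap(n,n+"0.png");p=eyes.camera_params(n);print(n,p)
print(r.state())
E
```

```text
top {'fx': 454.8723718444397, 'fy': 454.8723718444397, 'cx': 253.9671447960413, 'cy': 180.70853435837458, 'T': array([[ 0.0278, -0.9799,  0.1974,  0.3314],
       [-0.9996, -0.0263,  0.0101,  0.0779],
       [-0.0047, -0.1976, -0.9803,  1.2808],
       [ 0.    ,  0.    ,  0.    ,  1.    ]])}
side {'fx': 417.65668349114134, 'fy': 417.65668349114134, 'cx': 259.7636276611232, 'cy': 185.78459587322604, 'T': array([[ 0.9668, -0.1612,  0.1985,  0.3804],
       [-0.2545, -0.5334,  0.8066, -0.6013],
       [-0.0241, -0.8303, -0.5567,  0.5506],
       [ 0.    ,  0.    ,  0.    ,  1.    ]])}
{'time_s': 0.1, 'q': array([-75.5398,  30.1757,  82.0517,   0.0035,  67.703 , -10.23  ]), 'dq': array([-0.0137, -0.0873, -0.041 ,  0.0649, -0.0801,  0.0449]), 'tau': array([ -0.1219, -40.0395, -16.163 ,   0.0479,  -0.0534,   0.0062]), 'tcp_pos': array([ 0.2612, -0.5681,  0.2233]), 'orientation': array([179.9309,   0.0091,  24.6889]), 'ft_force': array([-0.4461,  0.1952,  1.5793]), 'moment': array([-0.0436,  0.0197, -0.0075]), 'finger_force': 3.064114500712094, 'gripper_width': 0.9968090674562636}
```

View pics/top0.png

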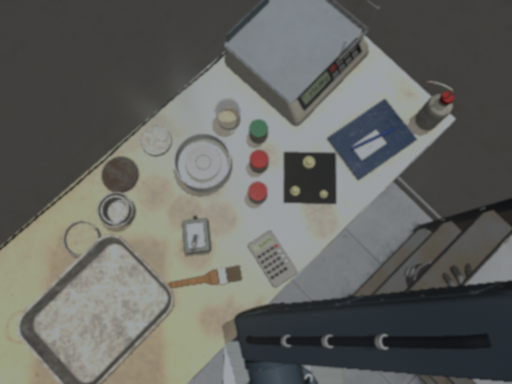

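View pics/side0.png

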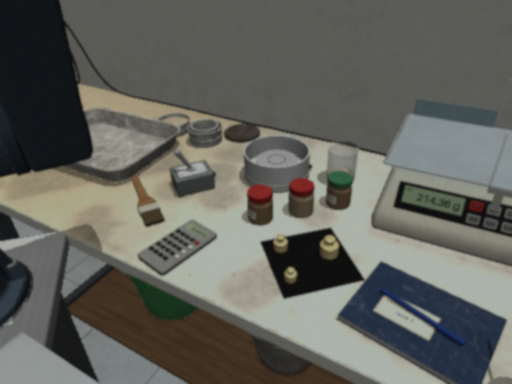

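The top view shows the mat near (310,178) with the large weight at (309,161), jars at (258,130), (259,160), (258,192), the platform at (203,163) and the switch box at (197,236). In the side view the large weight is at (330,246), the platform at (277,163), and the bat tip is near (178,153).

```bash
python3 - <<'E'
from h import *
def crop(n,x,y,w,h,k): 
    im=cv2.imread(f'pics/{n}0.png')[y:y+h,x:x+w]; return cv2.resize(im,(w*k,h*k),interpolation=cv2.INTER_CUBIC)
a=crop('top',165,125,70,65,5);b=crop('top',175,205,50,65,5)
c=crop('side',235,130,85,60,4);d=crop('side',160,140,62,60,4)
cv2.imwrite('pics/mont.png',np.vstack([np.hstack([a,np.zeros((325,10,3),np.uint8),b]),np.hstack([c,d,np.zeros((240,22,3),np.uint8)])]) if False else np.vstack([np.hstack([a,b]),np.hstack([c,d,np.zeros((240,12,3),np.uint8)])]))
np.set_printoptions(precision=4,suppress=True)
# cream weights
roi={'top':(284,153,336,203),'side':(262,230,360,294)}
for n in roi:
    im=cv2.imread(f'pics/{n}0.png').astype(int);x0,y0,x1,y1=roi[n]
    m=((im[...,2]>90)&(im[...,2]-im[...,0]>15)).astype(np.uint8)
    k=np.zeros_like(m);k[y0:y1,x0:x1]=m[y0:y1,x0:x1]
    N,l,s,ce=cv2.connectedComponentsWithStats(k)
    for i in range(1,N):
        if 15<s[i][4]<500:print(n,s[i],ce[i],plane(n,*ce[i],0.02))
# jars
im=cv2.imread('pics/top0.png');hsv=cv2.cvtColor(im,cv2.COLOR_BGR2HSV)
m=((hsv[...,1]>110)&(hsv[...,2]>50)).astype(np.uint8);m[:,:235]=0;m[:,280:]=0;m[:110]=0;m[210:]=0
N,l,s,ce=cv2.connectedComponentsWithStats(m)
for i in range(1,N):
    if s[i][4]>60:print('jar',s[i],plane('top',*ce[i],.07))
E
```

```text
top [303 156  13  12 124] [308.6613 161.6129] [ 0.645  -0.0633  0.02  ]
top [290 186  10  10  81] [294.7284 190.4444] [ 0.5604 -0.0245  0.02  ]
top [320 190   8   8  54] [323.3889 193.6111] [ 0.5536 -0.105   0.02  ]
side [274 234  14  17 168] [280.5238 241.4702] [ 0.559  -0.0277  0.02  ]
side [320 235  19  23 289] [329.6644 245.2388] [ 0.644  -0.0635  0.02  ]
side [352 256   7   5  24] [355.1667 258.0417] [ 0.6746 -0.108   0.02  ]
side [262 259  17  35 345] [267.6986 279.6377] [ 0.5092 -0.1148  0.02  ]
side [285 267  12  15 128] [290.4922 273.4453] [ 0.5511 -0.1118  0.02  ]
jar [251 151  17  18 245] [0.6357 0.079  0.07  ]
jar [249 183  17  17 236] [0.5465 0.0805 0.07  ]
```

View pics/mont.png

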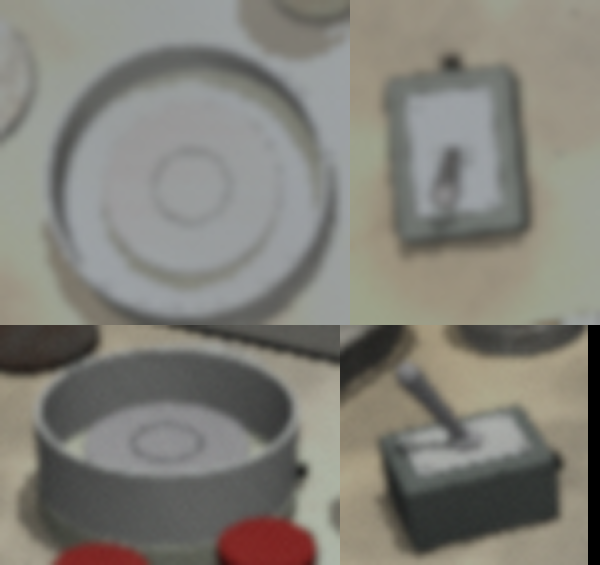

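The montage shows the ring at montage pixel (190,187) in the top view and (166,443) in the side view. The bat leans toward the robot, with its tip at (443,200) top and (408,372) side. The box outline has its top-face corners near (388,75), (516,68), (527,232) and (400,240).

```bash
python3 - <<'E'
from h import *
np.set_printoptions(precision=4,suppress=True)
T=lambda x,y,X,Y,ox,oy,k:((x-ox+.5)/k-.5+X,(y-oy+.5)/k-.5+Y)
rt=T(190,187,165,125,0,0,5);rs=T(166,443,235,130,0,325,4)
print('ring',tri(ray('top',*rt),ray('side',*rs)),plane('top',*rt,.045),plane('side',*rs,.045))
# refine ring center / collar by fitted ellipses on edges: collar outer rim circle check
tt=T(443,200,175,205,350,0,5);ts=T(408,372,160,140,340,325,4)
print('tip',tri(ray('top',*tt),ray('side',*ts)),plane('top',*tt,.1),plane('side',*ts,.1))
C=[T(x,y,175,205,350,0,5) for x,y in((388,75),(516,68),(527,232),(400,240))]
P=np.array([plane('top',*c,.047) for c in C]);print(P,P.mean(0),np.linalg.norm(P-np.roll(P,1,0),axis=1))
for e in(P[0]-P[3],P[1]-P[2]):print('yaw',np.degrees(np.arctan2(e[1],e[0])))
# side top-face corners
S=[T(x,y,160,140,340,325,4) for x,y in((380,437),(525,405),(560,460),(405,492))]
Q=np.array([plane('side',*c,.047) for c in S]);print(Q,Q.mean(0))
# weight tri with tops/centroids
print('big',tri(ray('top',308.66,161.61),ray('side',329.66,245.24)))
for n,u,v in(('top',258.5,130),):print(plane(n,u,v,.07))
# pan disc/collar: dark/bright ring ellipse collar outer rim in top (montage px)
pts=[(48,185),(190,45),(333,185),(190,322)]
R=np.array([plane('top',*T(x,y,165,125,0,0,5),.07) for x,y in pts]);print(R,(R[0]+R[2])/2,(R[1]+R[3])/2)
E
```

```text
ring (array([0.6298, 0.2363, 0.0418]), np.float64(0.0014233112456516455)) [0.6297 0.2358 0.045 ] [0.6275 0.231  0.045 ]
tip (array([0.3978, 0.2423, 0.098 ]), np.float64(0.0012518923067159702)) [0.3971 0.242  0.1   ] [0.3984 0.2386 0.1   ]
[[0.4666 0.283  0.047 ]
 [0.4724 0.2135 0.047 ]
 [0.3843 0.2034 0.047 ]
 [0.3781 0.2713 0.047 ]] [0.4253 0.2428 0.047 ] [0.0893 0.0697 0.0887 0.0682]
yaw 7.518122683680541
yaw 6.562305713155881
[[0.3773 0.2632 0.047 ]
 [0.4645 0.2751 0.047 ]
 [0.4743 0.2072 0.047 ]
 [0.3859 0.1993 0.047 ]] [0.4255 0.2362 0.047 ]
big (array([ 0.6446, -0.0632,  0.0197]), np.float64(0.0008625780276473859))
[0.7192 0.0819 0.07  ]
[[0.6228 0.3105 0.07  ]
 [0.7047 0.2367 0.07  ]
 [0.6269 0.1543 0.07  ]
 [0.5486 0.2288 0.07  ]] [0.6248 0.2324 0.07  ] [0.6266 0.2328 0.07  ]
```

Call:
move_arm(
  moves=[
    [[0.8,0,0,1],[0.8,0,0,1],[0.8,0,0,1],[0.8,0,0,1],[0.8,0,0,0]],
  ],
  jaw=-1,
  grip_force=20,
)

```text
time_s: 0.6
tcp_pos: [0.4533, -0.5171, 0.2224]
orientation: [-180.0, 0.1, 4.6]
ft_force: [-1.9, -2.5, -3.0]
gripper_width: 0.634
finger_force: 1.5
```

```bash
cat >> h.py <<'E'
def go(x,y,z,o=None):
    s=r.state();p=s['tcp_pos'] if o is None else o;d=np.array([x,y,z])-p;a=np.radians(s['orientation'][2])
    c,t=np.cos(a),np.sin(a);return np.round(np.array([c*d[0]+t*d[1],t*d[0]-c*d[1],-d[2]])/.05,2)
E
python3 - <<'E'
from h import *
s=r.state();print(s['tcp_pos'],s['orientation'],s['time_s'])
print(go(.48,-.1,.2),go(.345,.230,.2,np.array([.48,-.1,.2])))
# refine ring: dark ring pixels -> ellipse fit
for n,x0,y0,x1,y1 in(('top',190,150,216,175),('side',262,150,290,168)):
    g=cv2.cvtColor(cv2.imread(f'pics/{n}0.png')[y0:y1,x0:x1],cv2.COLOR_BGR2GRAY)
    g=cv2.resize(g,None,fx=8,fy=8,interpolation=cv2.INTER_CUBIC)
    bh=cv2.morphologyEx(g,cv2.MORPH_BLACKHAT,np.ones((41,41)))
    m=(bh>0.5*np.percentile(bh,99)).astype(np.uint8)
    N,l,st,ce=cv2.connectedComponentsWithStats(m);i=1+np.argmax(st[1:,4])
    yy,xx=np.where(l==i);e=cv2.fitEllipse(np.c_[xx,yy].astype(np.float32))
    u,v=(e[0][0]+.5)/8-.5+x0,(e[0][1]+.5)/8-.5+y0
    print(n,e,u,v,plane(n,u,v,.045))
    globals()[n]=(u,v)
print(tri(ray('top',*top),ray('side',*side)))
E
```

```text
[ 0.45334202 -0.51709994  0.22244582] [-1.79991258e+02  1.37543976e-01  4.58531910e+00] 0.6
[ 1.2  -8.27  0.45] [-2.16 -6.79 -0.  ]
top ((106.1427230834961, 98.08306884765625), (116.35108184814453, 121.24718475341797), 74.43647003173828) 202.830340385437 161.82288360595703 [0.63026493 0.2351835  0.045     ]
side ((33.20222854614258, 138.46627807617188), (10.593667030334473, 76.34590911865234), 92.8542709350586) 265.7127785682678 166.87078475952148 [0.59406918 0.20381072 0.045     ]
(array([0.61910242, 0.23915492, 0.02505584]), np.float64(0.0313033192921757))
```

Call:
move_arm(
  moves=[
    [[0.15,-0.9,0,0],[0.15,-0.9,0,0],[0.15,-0.9,0,0],[0.15,-0.9,0,0],[0.15,-0.9,0,0]],
  ],
)

```text
time_s: 1.1
tcp_pos: [0.4714, -0.2879, 0.2215]
orientation: [-179.9, 0.1, 4.7]
ft_force: [0.4, -0.2, -5.0]
gripper_width: 0.173
finger_force: 0.0
```

Call:
move_arm(
  moves=[
    [[0.1,-0.9,0,0],[0.1,-0.9,0,0],[0.1,-0.9,0,0],[0.1,-0.9,0,0],[0,-0.9,0,0]],
  ],
)

```text
time_s: 1.6
tcp_pos: [0.4733, -0.0625, 0.2219]
orientation: [-180.0, 0.0, 4.7]
ft_force: [0.9, -0.5, -4.7]
gripper_width: 0.005
finger_force: 0.0
```

Call:
move_arm(
  moves=[
    [[-0.3,-0.9,0,0],[-0.4,-0.9,0,0],[-0.4,-0.9,0,0],[-0.4,-0.9,0,0],[-0.4,-0.9,0,0]],
  ],
)

```text
time_s: 2.1
tcp_pos: [0.3587, 0.1535, 0.222]
orientation: [-180.0, 0.1, 4.6]
ft_force: [1.0, -0.1, -4.9]
gripper_width: 0.006
finger_force: 0.0
```

```bash
python3 - <<'E'
from h import *
s=r.state();print(s['tcp_pos'],s['orientation'],s['time_s'],go(.345,.231,.2))
E
```

```text
[0.35872294 0.15345524 0.22203807] [-1.79994048e+02  8.23107974e-02  4.63522745e+00] 2.1 [-0.15 -1.57  0.44]
```

Call:
move_arm(
  moves=[
    [[-0.1,-0.8,0,0],[-0.1,-0.8,0.4,0],[0,0,0.8,0],[0,0,0.8,0],[0,0,0.6,0]],
  ],
)

```text
time_s: 2.6
tcp_pos: [0.3425, 0.2312, 0.0905]
orientation: [180.0, 0.1, 4.8]
ft_force: [0.3, -1.8, -5.3]
gripper_width: 0.007
finger_force: 0.0
```

Call:
move_arm(
  moves=[
    [[0,0,0.1,0]],
  ],
)

```text
time_s: 2.7
tcp_pos: [0.3411, 0.2302, 0.0846]
orientation: [179.9, 0.5, 4.7]
ft_force: [0.1, -1.4, -4.7]
gripper_width: 0.006
finger_force: 0.0
```

Call:
move_arm(
  moves=[
    [[0.35,0,0,0],[0.3,0,0,0],[0.3,0,0,0],[0.3,0,0,0],[0.3,0,0,0]],
  ],
)

```text
time_s: 3.2
tcp_pos: [0.4217, 0.2373, 0.0885]
orientation: [-180.0, 0.0, 4.7]
ft_force: [-0.8, -1.7, -4.7]
gripper_width: -0.001
finger_force: 0.2
```

Call:
move_arm(
  moves=[
    [[0.25,0,0,0],[0,0,0,0]],
  ],
)

```text
time_s: 3.4
tcp_pos: [0.4301, 0.2379, 0.0879]
orientation: [180.0, 0.5, 4.6]
ft_force: [-5.4, 0.0, 1.4]
gripper_width: 0.005
finger_force: 3.9
```

```bash
python3 - <<'E'
from h import *
im=snap('side','side1.png');cv2.imwrite('pics/c1.png',cv2.resize(im[100:220,110:270,::-1],None,fx=4,fy=4))
E
```

```text
(no output)
```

View pics/c1.png

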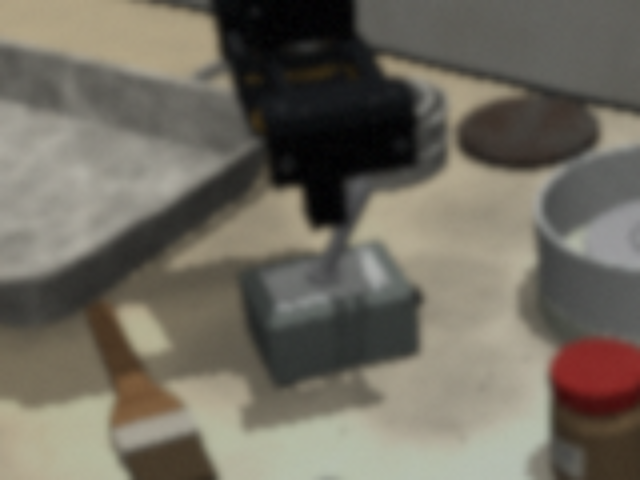

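The bat now leans to the far side (tip near crop (355,185), foot at (335,265)), with the finger just touching it. I'll back off, lift and check.

Call:
move_arm(
  moves=[
    [[-0.6,0,0,0],[-0.4,0,0,0],[0,0,-0.8,0],[0,0,-0.9,0],[0,0,-0.9,0]],
  ],
  jaw=0.6,
)

```text
time_s: 3.95
tcp_pos: [0.3834, 0.2341, 0.2195]
orientation: [180.0, 0.0, 4.7]
ft_force: [1.7, -1.2, -4.4]
gripper_width: 0.374
finger_force: 0.0
```

```bash
python3 - <<'E'
from h import *
im=snap('side','side2.png');cv2.imwrite('pics/c2.png',cv2.resize(im[120:210,150:330,::-1],None,fx=4,fy=4,interpolation=cv2.INTER_CUBIC))
w=np.array([.6446,-.0633])
print(r.state()['tcp_pos'],go(.50,.10,.2),go(w[0],w[1],.15,np.array([.5,.1,.2])))
E
```

```text
[0.38796382 0.23573726 0.22627295] [2.01 2.89 0.53] [2.61 3.49 1.  ]
```

View pics/c2.png

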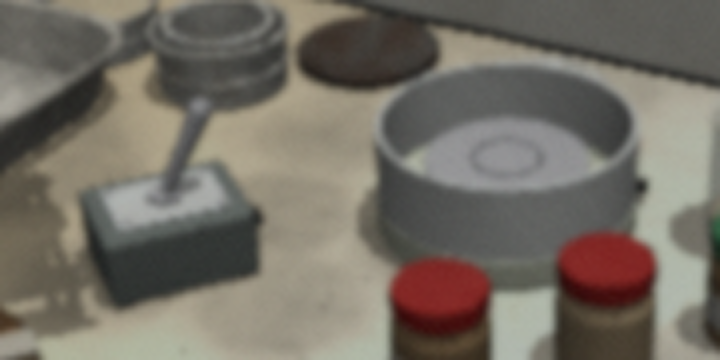

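The toggle is on: the tip is at crop (200,103), beyond the foot at (170,195), and the ring is at crop (508,157). Next, over to the large weight.

Call:
move_arm(
  moves=[
    [[0.58,0.8,0,0],[0.58,0.8,0,0],[0.58,0.8,0,0],[0.58,0.8,0,0],[0.58,0.8,0,0]],
  ],
)

```text
time_s: 4.5
tcp_pos: [0.5457, 0.045, 0.2179]
orientation: [-180.0, -0.0, 4.7]
ft_force: [1.6, -0.4, -4.5]
gripper_width: 0.787
finger_force: 0.0
```

Call:
move_arm(
  moves=[
    [[0.58,0.8,0,0],[0.58,0.8,0.2,0],[0.5,0.7,0.6,0],[0,0,0.5,0],[0,0,0,0]],
  ],
)

```text
time_s: 5.0
tcp_pos: [0.6326, -0.0599, 0.15]
orientation: [-179.8, 0.5, 4.5]
ft_force: [-1.2, -0.6, -5.6]
gripper_width: 0.794
finger_force: 0.0
```

```bash
python3 - <<'E'
from h import *
np.set_printoptions(precision=4,suppress=True)
s=r.state();print(s['tcp_pos'],s['orientation'],s['gripper_width'],go(.6446,-.0633,.07))
rs=((508.5)/4-.5+150,(157.5)/4-.5+120)
print(plane('side',*rs,.045),tri(ray('top',202.83,161.82),ray('side',*rs)))
E
```

```text
[ 0.6326 -0.0599  0.15  ] [-179.8208    0.4837    4.5483] 0.7943869206932018 [0.23 0.09 1.6 ]
[0.629  0.2318 0.045 ] (array([0.6304, 0.2355, 0.0428]), np.float64(0.0007205182546237872))
```

Call:
move_arm(
  moves=[
    [[0.23,0.07,0.4,0],[0,0,0.7,0],[0,0,0.7,0],[0,0,0,0]],
  ],
)

```text
time_s: 5.4
tcp_pos: [0.643, -0.0599, 0.0607]
orientation: [-179.8, 0.5, 4.7]
ft_force: [-0.6, -0.7, -6.0]
gripper_width: 0.796
finger_force: 0.0
```

```bash
python3 - <<'E'
from h import *
im=snap('side','side3.png');cv2.imwrite('pics/c3.png',cv2.resize(im[180:300,240:400,::-1],None,fx=4,fy=4,interpolation=cv2.INTER_CUBIC))
s=r.state();print(s['tcp_pos'],s['orientation'],s['gripper_width'],go(.6446,-.0633,.0075))
E
```

```text
[ 0.64505634 -0.06046753  0.06318331] [-179.89631488    0.26939032    4.7372424 ] 0.7978362290851698 [-0.01  0.06  1.11]
```

View pics/c3.png

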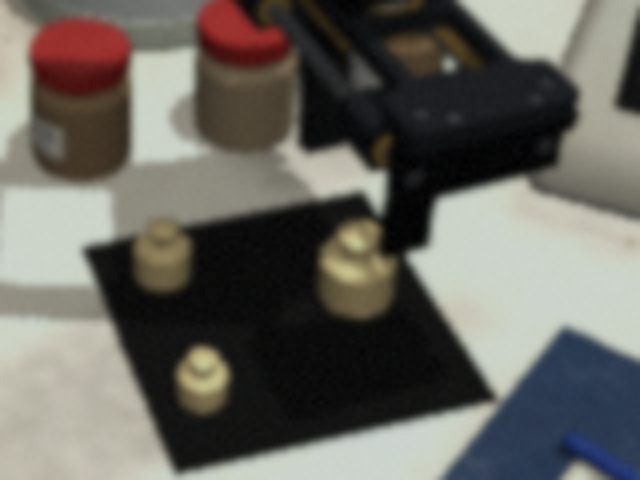

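The large weight, at (357,270), stands between the two fingers. Both fingers are still above the mat and clear of it. Descending and gripping.

Call:
move_arm(
  moves=[
    [[0,0.06,0.4,0],[0,0,0.4,0],[0,0,0.25,0],[0,0,0.05,0],[0,0,0,0]],
  ],
)

```text
time_s: 5.95
tcp_pos: [0.648, -0.0646, 0.0102]
orientation: [180.0, -0.1, 4.7]
ft_force: [0.3, -1.3, -5.7]
gripper_width: 0.801
finger_force: 0.0
```

Call:
move_arm(
  moves=[
    [[0,0,0,0],[0,0,0,0]],
  ],
)

```text
time_s: 6.15
tcp_pos: [0.6481, -0.0649, 0.0102]
orientation: [180.0, -0.1, 4.7]
ft_force: [-0.0, -0.5, -5.7]
gripper_width: 0.801
finger_force: 0.0
```

Call:
move_arm(
  moves=[
    [[-0.07,-0.02,0.05,0],[0,0,0,0]],
  ],
)

```text
time_s: 6.35
tcp_pos: [0.6428, -0.0638, 0.0064]
orientation: [-180.0, 0.1, 4.7]
ft_force: [0.4, -1.2, -4.6]
gripper_width: 0.803
finger_force: 0.0
```

Call:
move_arm(
  moves=[
    [[0,0,0,0],[0,0,0,0],[0,0,0,0],[0,0,0,0],[0,0,0,0]],
  ],
  jaw=-1,
  grip_force=25,
)

```text
time_s: 6.85
tcp_pos: [0.6438, -0.064, 0.0065]
orientation: [180.0, -0.0, 4.7]
ft_force: [0.9, -0.5, -4.9]
gripper_width: 0.428
finger_force: 0.0
```

Call:
move_arm(
  moves=[
    [[0,0,0,0],[0,0,0,0],[0,0,0,0]],
  ],
)

```text
time_s: 7.15
tcp_pos: [0.6437, -0.0639, 0.0065]
orientation: [-180.0, -0.0, 4.7]
ft_force: [0.0, 0.7, -4.3]
gripper_width: 0.39
finger_force: 25.0
```

Call:
move_arm(
  moves=[
    [[0,0,-0.2,0],[0,0,-0.4,0],[0,0,-0.6,0],[0,0,-0.6,0],[0,0,-0.6,0]],
  ],
)

```text
time_s: 7.65
tcp_pos: [0.6432, -0.0641, 0.1278]
orientation: [180.0, 0.1, 4.7]
ft_force: [0.1, -0.5, -7.7]
gripper_width: 0.389
finger_force: 25.0
```

Call:
move_arm(
  moves=[
    [[0,0,-0.4,0],[0,0,-0.2,0],[0,0,0,0]],
  ],
)

```text
time_s: 7.95
tcp_pos: [0.6445, -0.0643, 0.1583]
orientation: [179.9, -0.2, 4.7]
ft_force: [-0.2, -1.0, -7.5]
gripper_width: 0.388
finger_force: 25.0
```

```bash
python3 - <<'E'
from h import *
s=r.state();print(s['tcp_pos'],s['orientation'],s['finger_force'],go(.6297,.234,.15))
E
```

```text
[ 0.64445388 -0.06432402  0.158266  ] [ 1.79928655e+02 -1.67363862e-01  4.68404001e+00] 24.994847206544364 [ 0.19 -5.97  0.17]
```

Call:
move_arm(
  moves=[
    [[0,-0.4,0,0],[0.05,-0.7,0,0],[0.05,-0.7,0,0],[0.05,-0.7,0,0],[0.04,-0.7,0,0]],
  ],
)

```text
time_s: 8.45
tcp_pos: [0.6384, 0.0982, 0.1544]
orientation: [-180.0, 0.2, 4.7]
ft_force: [1.1, -0.3, -8.8]
gripper_width: 0.389
finger_force: 25.0
```

Call:
move_arm(
  moves=[
    [[0,-0.7,0,0],[0,-0.7,0,0],[0,-0.7,0,0],[0,-0.5,0,0],[0,-0.17,0,0]],
  ],
)

```text
time_s: 8.95
tcp_pos: [0.6264, 0.2375, 0.1544]
orientation: [-180.0, 0.2, 4.9]
ft_force: [-0.2, -1.8, -7.8]
gripper_width: 0.39
finger_force: 25.0
```

Call:
move_arm(
  moves=[
    [[0,0,0,0],[0,0,0,0],[0,0,0,0]],
  ],
)

```text
time_s: 9.25
tcp_pos: [0.6289, 0.2326, 0.1561]
orientation: [180.0, 0.1, 4.6]
ft_force: [0.2, -1.1, -7.3]
gripper_width: 0.392
finger_force: 25.0
```

```bash
python3 - <<'E'
from h import *
s=r.state();print(s['tcp_pos'],s['orientation'],s['finger_force'],go(.6297,.234,.12))
im=snap('side','side4.png');a=cv2.resize(im[90:200,220:340,::-1],None,fx=5,fy=5,interpolation=cv2.INTER_CUBIC)
cv2.imwrite('pics/c4.png',a)
E
```

```text
[0.62891152 0.2326329  0.15612535] [1.79962664e+02 5.05403124e-02 4.58659498e+00] 24.9948379995476 [ 0.02 -0.03  0.72]
```

View pics/c4.png

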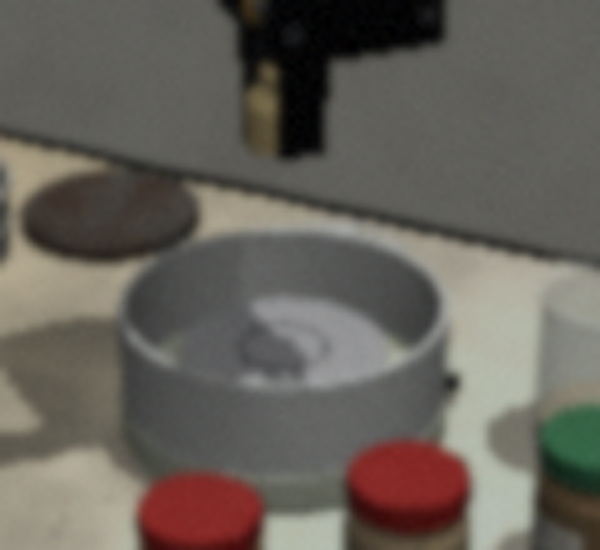

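The weight is held upright at crop (262,125), clear above the collar, whose rim spans x 120 to 450. Lowering slowly.

Call:
move_arm(
  moves=[
    [[0,-0.03,0.3,0],[0,0,0.4,0],[0,0,0.4,0],[0,0,0.2,0],[0,0,0,0]],
  ],
)

```text
time_s: 9.8
tcp_pos: [0.6271, 0.2349, 0.089]
orientation: [180.0, 0.3, 4.6]
ft_force: [0.6, -0.8, -7.3]
gripper_width: 0.39
finger_force: 25.0
```

Call:
move_arm(
  moves=[
    [[0,0,0.1,0],[0,0,0.1,0],[0,0,0,0],[0,0,0,0],[0,0,0,0]],
  ],
)

```text
time_s: 10.3
tcp_pos: [0.629, 0.2359, 0.0821]
orientation: [-180.0, -0.1, 4.7]
ft_force: [1.1, -1.2, -8.0]
gripper_width: 0.388
finger_force: 25.0
```

```bash
python3 - <<'E'
from h import *
s=r.state();print(s['tcp_pos'],s['orientation'],s['finger_force'],go(.629,.234,.0595))
im=snap('side','side5.png');a=cv2.resize(im[110:190,230:330,::-1],None,fx=6,fy=6,interpolation=cv2.INTER_CUBIC)
cv2.imwrite('pics/c5.png',a)
E
```

```text
[0.62903145 0.23591366 0.08208285] [-1.79991264e+02 -5.90860217e-02  4.68834840e+00] 24.994917872536462 [-0.    0.04  0.45]
```

View pics/c5.png

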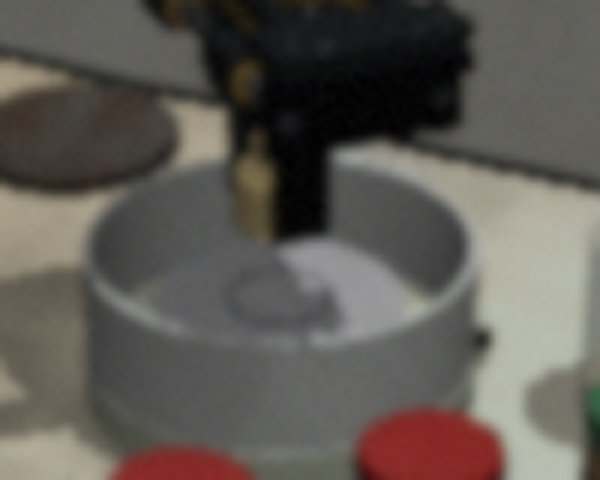

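The weight hangs inside the collar, its left edge at crop x≈236 and its bottom at y≈240. The ring is visible below at (275,297).

Call:
move_arm(
  moves=[
    [[0,0.04,0.15,0],[0,0,0.15,0],[0,0,0.12,0],[0,0,0,0],[0,0,0,0]],
  ],
)

```text
time_s: 10.85
tcp_pos: [0.6286, 0.2337, 0.0599]
orientation: [180.0, 0.1, 4.7]
ft_force: [0.2, -2.2, -7.3]
gripper_width: 0.391
finger_force: 25.0
```

Call:
move_arm(
  moves=[
    [[0,0,0,0],[0,0,0,0],[0,0,0,0]],
  ],
)

```text
time_s: 11.15
tcp_pos: [0.6291, 0.2338, 0.0609]
orientation: [-180.0, -0.0, 4.7]
ft_force: [0.1, -1.0, -7.5]
gripper_width: 0.39
finger_force: 25.0
```

```bash
python3 - <<'E'
from h import *
s=r.state();print(s['tcp_pos'],s['orientation'],s['finger_force'],s['dq'],go(.629,.234,.0595))
im=snap('side','side6.png');a=cv2.resize(im[110:190,230:330,::-1],None,fx=6,fy=6,interpolation=cv2.INTER_CUBIC)
def px(P):u,v=proj('side',P);return round((u-230+.5)*6-.5),round((v-110+.5)*6-.5)
c=s['tcp_pos']+[.001,0,-.0035]
cam=np.array(eyes.camera_params('side')['T'])[:3,0]*.0175
print('expected weight: bottom',px(c),'left edge bottom',px(c-cam),'left edge z+20',px(c-cam+[0,0,.02]),'knob top',px(c+[0,0,.039]),'left edge 10mm lower',px(c-cam-[0,0,.01]))
print('ring expected',px([.6297,.234,.045]))
cv2.imwrite('pics/c6.png',a)
E
```

```text
[0.62907486 0.23384683 0.06086246] [-1.79995306e+02 -3.45825269e-02  4.68706797e+00] 24.99488168716198 [-0.11916151  0.03012037  0.08064855  0.03643847  0.08041714 -0.04439927] [-0.   -0.    0.03]
expected weight: bottom (283, 266) left edge bottom (239, 266) left edge z+20 (239, 222) knob top (283, 179) left edge 10mm lower (240, 288)
ring expected (282, 293)
```

View pics/c6.png

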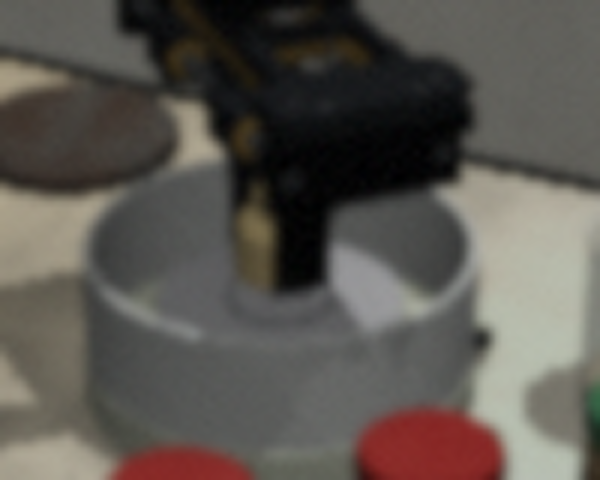

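The weight's bottom edge runs from (240,275) to (272,290), matching the projection for its underside being about 12 mm above the pan. Its centre at x≈282 matches the ring at x≈282. One small trim down, then hand in.

Call:
move_arm(
  moves=[
    [[0,0,0.04,0],[0,0,0,0],[0,0,0,0],[0,0,0,0],[0,0,0,0]],
  ],
)

```text
time_s: 11.7
tcp_pos: [0.6289, 0.2338, 0.0586]
orientation: [-180.0, -0.0, 4.7]
ft_force: [0.2, -0.7, -7.1]
gripper_width: 0.389
finger_force: 25.0
```

Call:
move_arm(
  moves=[
    [[0,0,0,0],[0,0,0,0],[0,0,0,0],[0,0,0,0],[0,0,0,0]],
  ],
)

```text
time_s: 12.2
tcp_pos: [0.6289, 0.2338, 0.0585]
orientation: [-180.0, 0.0, 4.7]
ft_force: [0.1, -1.2, -6.8]
gripper_width: 0.388
finger_force: 25.0
```

```bash
python3 -c "
from h import *
s=r.state();print(s['tcp_pos'],s['finger_force']);print(r.finish_job())"
```

```text
[0.62885175 0.23377638 0.05852555] 24.994894834962906
the job is handed in; nothing more can be done
None
```

The job is handed in at about 12 s of the 54 s: the toggle is on and the large weight is held upright and still, about 1 cm above the pan and centred over the ring by my measurements; no verdict came back.

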